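Jar lid from the bench dispenser

TASK

One of the big jam jars needs a lid. At the dispenser with the larger lids, push the black knob all the way in so that the lid at the bottom of the stack drops flat into that dispenser's tray, then let the knob spring back out. Leave the knob of the dispenser with the smaller lids alone.

Things in the scene. Friction and masses are not known exactly. Their poses are not given: they have to be found in the camera images.
- large_knob (a point): Large-lid dispenser's push knob: upright black disc, diameter 46 mm, 14 mm thick, on the robot's side. Point: centre of its flat face towards the robot, 50 mm up, free space behind. x: push direction (level, within 17 deg of straight ahead), z up. Slides 75 mm along x to a hard stop; spring 2 N rising to 6 N, returns by itself. Lid cage 88 mm high, 79 wide, begins 92 mm ahead of the face at rest.
- small_knob (a point): Push knob of the other dispenser, for small lids (diameter 43 mm, cage 56 mm wide): same disc, height and axes, stroke 52 mm. Not to be pushed. The dispensers stand side by side, 200 mm or more apart centre to centre; either one may be on the left.
- large_lid0: Bottom one of four brass-coloured jar lids stacked in the large-lid dispenser: disc, diameter 66 mm, 10 mm high, 13 to 25 g. Origin: centre of its underside, z up. It starts 32 mm above the work surface, 132 mm ahead of the knob's face; the slide shoves it out at the far end, where it drops into the tray at the end of the stroke.
- large_tray (a point): Catch tray at the large-lid dispenser's far end: inside about 84 mm long (x, the push direction) by 73 mm wide, rim 14 mm above the work surface. Point: centre of its floor, 4 mm above the work surface; axes as the knob's.

How it is judged:
On the way:
1. the large dispenser's knob is pushed in to the end of its stroke (at least 70 of 75 mm) (distance of large_knob from where it was at the start of the episode above 0.07 m), for 0.05 s.
At the end, for the whole second after the job is handed in: The bottom large lid lies at rest flat (within 10 degrees) on the floor of the large dispenser's tray (centre within 25 mm of the tray's centre, less than 10 mm above its floor), and both knobs are out again, within 8 mm of where they started (horizontal distance between large_lid0 and large_tray below 0.025 m and z of large_lid0 in the frame of large_tray below 0.01 m and angle between large_lid0's own z axis and vertical below 0.17 rad and linear speed of large_lid0 below 0.02 m/s and distance of each of large_knob, small_knob from where it was at the start of the episode below 0.008 m); the robot touches nothing.
It fails at once if the small dispenser's knob is pushed in by more than 12 mm (distance of small_knob from where it was at the start of the episode above 0.012 m).
It also fails if it takes over 32 s, if anything falls off the work surface, if the arm or the gripper's body presses on something with over 40 N, if the wrist force passes 120 N, or if a joint passes its speed limit or range.

ROBOT

A 7-joint arm with a two-finger parallel gripper is mounted at the origin on the work surface. World frame = base frame: x ahead of the robot, y to its left, z up, the work surface at z = 0. Lengths are in m, angles in rad, forces in N, time in s.
With the tool pointing down it reaches from about 0.425 to 0.8 m from the base axis. Payload 8.3 kg.
Tool frame: the origin (TCP) lies between the finger pads; the fingertips stand 19 mm ahead of it and the grasp point (between the pads) is the TCP; y points along the fingers, x is the direction in which the jaws open and shut, and the axes are right-handed (so a half turn about y gives the same grasp; the last joint's range is limited). The gripper opens to 85 mm and grips with 20 to 120 N. Pads are 22 mm wide; open, the fingers measure 114 mm over their backs; the gripper's body (76 mm by 85 mm) begins 54 mm behind the grasp point. The pads swing forward as they close: fully open they stand 13 mm farther back than shut.
Start: joints at [1.093, 0.383, 0.016, 1.37, -0.006, 1.388, -0.046], TCP at [0.252, -0.572, 0.219] pointing down, gripper open.
Joint ranges: [-2.95, 2.95], [-0.25, 2.06], [-1.52, 1.56], [0.18, 2.33], [-1.44, 4.58], [0.02, 2.06], [-3.01, 3.01]. Speed limits (rad/s): [2.39, 2.39, 3.01, 3.01, 3.14, 3.14, 3.14].

INTERFACE

Orientations are given as a rotation vector (axis times angle).
In Python, from cell import sensors, vision, ticket gives the robot as it stands.
- The arm moves only by the shell command python3 -m handwheel 'ROWS'. ROWS is a JSON object of lists of equal length, an entry for each row: "grip": the closure, from -1 (fully open) to 1 (shut); "translation": the shift along the world's x, y, z in cm, a list of three; "turn": the turn, a rotation vector about the world's x, y, z in degrees, a list of three. In form: {"grip": [grip, ...], "translation": [[dx, dy, dz], ...], "turn": [[ax, ay, az], ...]}. A call has 1 to 12 rows; each row is the pose to reach, as a shift and turn from the pose measured when the call began; what a row does not reach only later rows make up. A row lasts 1/12 s, in which the tool goes at most 41.7 mm and 7.16 degrees, less where a joint would pass 70% of its speed; a pose out of reach is approached as far as the arm can. A call with a gripper value outside its range is refused whole. The fingers move at their own pace and stop on an object; the grip force is fixed at half the most. Time passes only in rows, so rows that repeat a pose let the fingers close. It gives the time, the measured TCP pose, the force and the opening at its end, in the units of the state.
- sensors.get_state(): the state, without advancing time (a new reading comes with each control period).
- vision.get_image(name): name is "scene" or "side" or "wrist"; returns a dict with "image" (384x512x3 uint8, blue, green, red), "depth" (384x512 float32, m along the optical axis (not along the pixel's ray), 0 where there is no reading), "vfov" (degrees; the focal length in pixels is half the picture's height over the tangent of half this angle, whatever the lens; pixels are square), "cx", "cy" (the principal point, pixels), "rvec" (rotation vector, rad) and "tvec" (3), from world to camera coordinates, as OpenCV has them; the wrist camera has in their place "T_tool_cam" (4x4, takes a point from camera to tool coordinates, whose origin is the TCP and whose axes are the tool frame's). Camera axes: x right, y down, z forward; pixel columns grow to the right and rows downward; lengths in m; the calibration is good to about 2 mm. The wrist camera is an equidistant fisheye: a pixel r from the principal point sees the ray r / f radians off the axis. A picture is of the moment at which its call begins: read the wrist's pose just before it.
- ticket.finish_job(): hands the job in, once; it reports no verdict.
The state is a dict: "clock": time; "qpos": joint angles; "dq": joint speeds; "joint_torque": joint torques, N m; "eef_pos": TCP position; "tool_rot": TCP orientation; "force": force on the tool from outside, world axes, zero at the start; "ft_torque": the same for the moment, N m; "gripper_width": finger opening in m.
Only numpy, scipy, OpenCV 4.12 (cv2) and the standard library are available. Lean on these libraries where they do the work, as an engineer would, in place of code of your own. Each camera call takes 0.05 s, during which the arm holds its last target.

## Working session

There is one attempt and no reset: what is moved stays moved. The work goes in short steps, Python scripts to look and compute and a shell command to move; the robot and the scene stay as the last step left them, time stands still between calls to the robot, and variables do not carry over. Pictures are saved under pics/ and viewed, and the job is handed in when it is done.

```bash
ls; mkdir -p pics; python3 - <<'E'
from cell import sensors, vision
import cv2,numpy as np
s=sensors.get_state();print(s)
for n in("scene","side"):
    d=vision.get_image(n);np.savez(n+".npz",**d);cv2.imwrite(f"pics/{n}0.png",d["image"]);print(n,d["vfov"],d["cx"],d["cy"],d["rvec"],d["tvec"],(d["depth"]>0).mean())
E
```

```text
pics
{'clock': 0.0, 'qpos': array([ 1.09313518,  0.38428861,  0.01638661,  1.37116845, -0.00628914,
        1.38819833, -0.04650898]), 'dq': array([-3.39780928e-05,  1.61399767e-03, -8.71452841e-04, -1.28126342e-03,
        7.69698176e-04, -2.06728724e-05, -6.23569547e-04]), 'joint_torque': array([-5.17039716e-04, -6.27583408e+01,  8.43918957e-01, -3.71820939e+01,
        1.63912412e-02,  1.42319599e-02, -9.39979145e-06]), 'eef_pos': array([ 0.25166322, -0.57150934,  0.21764108]), 'tool_rot': array([-1.37627268,  0.89972704, -0.89690706]), 'force': array([0.12212707, 0.3287857 , 0.16615042]), 'ft_torque': array([0.03371823, 0.04446844, 0.04376012]), 'gripper_width': 0.08539226284782983}
scene 49.08186456803404 261.1356850338602 190.04147469506486 [ 0.88036696  2.45514363 -1.11452101] [ 0.48098545 -0.19942918  1.06637332] 0.99609375
side 44.24491690477316 246.16795592582216 201.009239320213 [ 0.89067467 -2.49766185  1.12227534] [0.47208773 0.33285413 0.77004938] 0.9960835774739584
```

View pics/scene0.png

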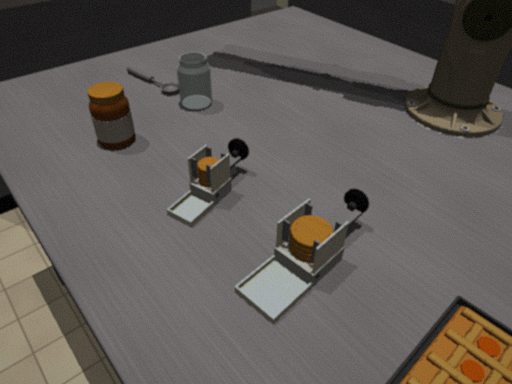

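View pics/side0.png

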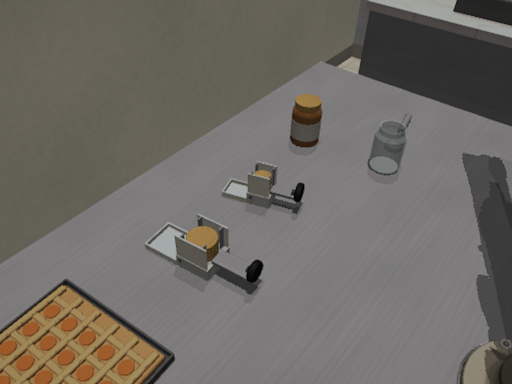

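```bash
python3 - <<'E'
import cv2,numpy as np
R=cv2.Rodrigues(np.array([-1.37627268,  0.89972704, -0.89690706]))[0];print(R.round(3))
E
```

```text
[[ 0.403 -0.001  0.915]
 [-0.915  0.002  0.403]
 [-0.002 -1.    -0.   ]]
```

The larger dispenser (wider cage) is the nearer one: its knob is at about (357,201) in scene and (255,271) in side. Its tray is at about (275,288) in scene.

```bash
cat > h.py <<'E'
import cv2,numpy as np
def load(n):
    d=dict(np.load(n+".npz")); f=192/np.tan(np.radians(d["vfov"]/2)); R=cv2.Rodrigues(d["rvec"])[0]
    return d,f,R
def pts(n,m):
    d,f,R=load(n); v,u=np.nonzero(m&(d["depth"]>0)); z=d["depth"][v,u]
    c=np.c_[(u-d["cx"])/f*z,(v-d["cy"])/f*z,z]; return (c-d["tvec"].ravel())@R
def ray(n,uv):
    d,f,R=load(n); r=R.T@np.array([(uv[0]-d["cx"])/f,(uv[1]-d["cy"])/f,1]); o=-R.T@d["tvec"].ravel(); return o,r
def plane(n,uv,z):
    o,r=ray(n,uv); return o+r*(z-o[2])/r[2]
def tri(a,b):
    A=np.zeros((3,3));y=np.zeros(3)
    for n,uv in(("scene",a),("side",b)):
        o,r=ray(n,uv);r/=np.linalg.norm(r);P=np.eye(3)-np.outer(r,r);A+=P;y+=P@o
    return np.linalg.solve(A,y)
E
python3 - <<'E'
from h import *
box={"scene":[(335,180,375,222),(222,132,252,165)],"side":[(240,255,268,285),(288,178,308,204)]}
cen={}
for n in box:
    d,f,R=load(n); g=d["image"].max(2)
    for i,(a,b,c,e) in enumerate(box[n]):
        m=np.zeros(g.shape,np.uint8);m[b:e,a:c]=(g[b:e,a:c]<45)
        k,l,st,ce=cv2.connectedComponentsWithStats(m); j=1+np.argmax(st[1:,4]); m=l==j
        p=pts(n,m); cnt=cv2.findContours(m.astype(np.uint8),0,1)[0][0]
        print(n,i,st[j],ce[j],"ell",cv2.fitEllipse(cnt)); cen[n,i]=ce[j]
        print(" med",np.median(p,0),"p2",np.percentile(p,2,0),"p98",np.percentile(p,98,0))
for i in(0,1): print("tri",i,tri(cen["scene",i],cen["side",i]))
# cage/tray of large : points by height
d,f,R=load("scene"); m=np.zeros((384,512),bool); m[190:325,225:375]=1
p=pts("scene",m); 
for lo,hi in((.008,.02),(.02,.06),(.08,.1)):
    q=p[(p[:,2]>lo)&(p[:,2]<hi)]; print(lo,len(q),cv2.minAreaRect(q[:,:2].astype(np.float32)))
big=[]
for n in("scene","side"):
    d=load(n)[0]; bl,b2=((225,175),(375,325)) if n=="scene" else ((140,205),(275,295))
    a=cv2.resize(d["image"][bl[1]:b2[1],bl[0]:b2[0]],None,fx=4,fy=4,interpolation=cv2.INTER_CUBIC);cv2.imwrite(f"pics/{n}_zoom.png",a)
E
```

```text
scene 0 [344 189  25  24 410] [356.20731707 200.03902439] ell ((356.1297302246094, 200.10400390625), (19.681446075439453, 25.229999542236328), 127.46183776855469)
 med [0.50894886 0.1073663  0.0591691 ] p2 [0.49898887 0.08522077 0.04296481] p98 [0.5200114  0.12487148 0.07328969]
scene 1 [228 139  20  21 297] [237.93602694 148.37373737] ell ((237.90895080566406, 148.39979553222656), (16.60878562927246, 21.2089786529541), 133.25344848632812)
 med [ 0.57286461 -0.13765213  0.05811584] p2 [ 0.56136114 -0.15965722  0.04090046] p98 [ 0.58429256 -0.12230223  0.07296474]
side 0 [246 260  17  24 265] [253.79622642 271.13207547] ell ((253.75567626953125, 271.08245849609375), (13.063984870910645, 23.685426712036133), 23.741682052612305)
 med [0.49823607 0.11133256 0.05953438] p2 [0.494262   0.08857791 0.03412634] p98 [0.51760001 0.12625963 0.0717741 ]
side 1 [292 183  12  19 145] [298.1862069  192.09655172] ell ((297.97607421875, 192.26361083984375), (9.133423805236816, 18.90170669555664), 17.981416702270508)
 med [ 0.56328201 -0.13242315  0.06087702] p2 [ 0.55612161 -0.15292978  0.04100971] p98 [ 0.57982087 -0.12125515  0.0721442 ]
tri 0 [0.50311276 0.10457129 0.05247248]
tri 1 [ 0.56887021 -0.14237092  0.05273685]
0.008 882 ((0.6885195970535278, 0.04323357343673706), (0.16413161158561707, 0.25203999876976013), 10.442471504211426)
0.02 2134 ((0.5826584696769714, 0.11181632429361343), (0.17230254411697388, 0.08096571266651154), 6.863204002380371)
0.08 500 ((0.6271547675132751, 0.11658123880624771), (0.07739029824733734, 0.07721756398677826), 5.810093879699707)
```

The large knob's face is at about (0.496, 0.105, 0.05) with the push heading about +5.8° from x. The cage position agrees with this: it begins at x≈0.588. I'll fly to a via point in front at a safe height.

```bash
python3 -m handwheel '{"grip":[1,1,1,1,1,1,1,1,1,1,1,1],"translation":[[1,2,0],[3,5,0],[5,9,0],[7,13,0],[9,17,0],[10.5,20.5,0],[12,24,0],[13.5,27.5,0],[15,31,0],[17,34,0],[18.5,37,0],[19,38,0]],"turn":[[0,0,-2],[0,0,-4],[0,0,-6],[0,0,-8],[0,0,-10],[0,0,-12],[0,0,-14],[0,0,-16],[0,0,-18],[0,0,-18],[0,0,-18],[0,0,-18]]}'
```

```text
clock: 1.1
eef_pos: [0.4438, -0.1858, 0.2177]
tool_rot: [-1.255, 1.131, -1.127]
force: [1.2, 0.3, 0.9]
gripper_width: -0.0002
```

```bash
python3 - <<'E'
from h import *
from cell import sensors
s=sensors.get_state();print(s["clock"],s["eef_pos"],s["qpos"].round(2));print(cv2.Rodrigues(s["tool_rot"])[0].round(3))
E
```

```text
1.1 [ 0.44381024 -0.18577938  0.21771471] [ 0.58  0.09 -0.26  1.74  0.02  1.32 -1.15]
[[ 0.108  0.     0.994]
 [-0.994  0.003  0.108]
 [-0.003 -1.     0.001]]
```

```bash
python3 -m handwheel '{"grip":[1,1,1,1,1,1,1,1,1,1,1],"translation":[[0,2,0],[0,5,0],[0,8.5,0],[0,12,0],[0,15.5,0],[0,19,0],[0,22.5,0],[-0.2,25.5,0],[-0.4,27.5,0],[-0.4,28.5,0],[-0.4,28.5,0]],"turn":[[0,0,0],[0,0,0],[0,0,0],[0,0,0],[0,0,0],[0,0,0],[0,0,0],[0,0,0],[0,0,0],[0,0,0],[0,0,0]]}'
python3 -m handwheel '{"grip":[1,1,1,1,1,1,1,1],"translation":[[0,0,-2],[0,0,-5],[0,0,-8],[0,0,-11],[0,0,-13.5],[0,0,-15.5],[0,0,-16.5],[0,0,-16.5]],"turn":[[0,0,0],[0,0,0],[0,0,0],[0,0,0],[0,0,0],[0,0,0],[0,0,0],[0,0,0]]}'
python3 - <<'E'
from h import *
from cell import sensors,vision
s=sensors.get_state();print(s["clock"],s["eef_pos"],s["qpos"].round(2));print(cv2.Rodrigues(s["tool_rot"])[0].round(3))
for n in("scene","side"): cv2.imwrite(f"pics/{n}1.png",vision.get_image(n)["image"])
E
```

```text
clock: 2.02
eef_pos: [0.4395, 0.1011, 0.2176]
tool_rot: [-1.257, 1.128, -1.124]
force: [-0.1, -0.5, 0.1]
gripper_width: -0.0
clock: 2.68
eef_pos: [0.4381, 0.099, 0.0504]
tool_rot: [-1.26, 1.133, -1.124]
force: [-0.4, -0.2, 0.5]
gripper_width: -0.0001
2.6833 [0.4380634  0.0989709  0.05044913] [ 0.22  0.22 -0.56  2.02  0.14  0.94 -1.87]
[[ 0.109 -0.004  0.994]
 [-0.994  0.003  0.109]
 [-0.003 -1.    -0.004]]
```

View pics/scene1.png

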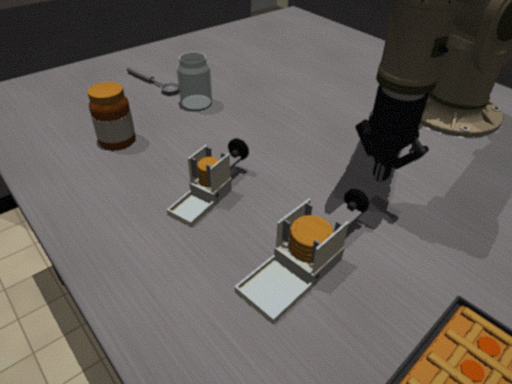

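View pics/side1.png

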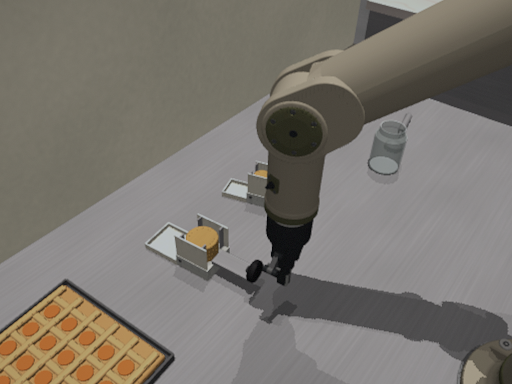

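Both views show the closed fingers in line with the knob axis and about 4–5 cm short of the face. I'll push gently, in stages.

```bash
python3 -m handwheel '{"grip":[1,1,1,1,1,1,1,1],"translation":[[1,0.1,0],[2.5,0.25,0],[3.5,0.35,0],[4.2,0.4,0],[4.8,0.5,0],[5.3,0.5,0],[5.6,0.55,0],[5.6,0.55,0]],"turn":[[0,0,0],[0,0,0],[0,0,0],[0,0,0],[0,0,0],[0,0,0],[0,0,0],[0,0,0]]}'
python3 - <<'E'
from h import *
from cell import sensors,vision
s=sensors.get_state();print(s["clock"],s["eef_pos"],s["force"])
for n in("scene","side"):
    a=vision.get_image(n)["image"]; cv2.imwrite(f"pics/{n}2.png",cv2.resize(a[100:330,140:440],None,fx=2.5,fy=2.5,interpolation=cv2.INTER_CUBIC))
E
```

```text
clock: 3.45
eef_pos: [0.496, 0.1058, 0.0531]
tool_rot: [-1.257, 1.129, -1.125]
force: [-2.4, -1.2, 1.9]
gripper_width: -0.0001
3.45 [0.49596721 0.10578719 0.05305005] [-2.41976651 -1.15071253  1.89857647]
```

View pics/scene2.png

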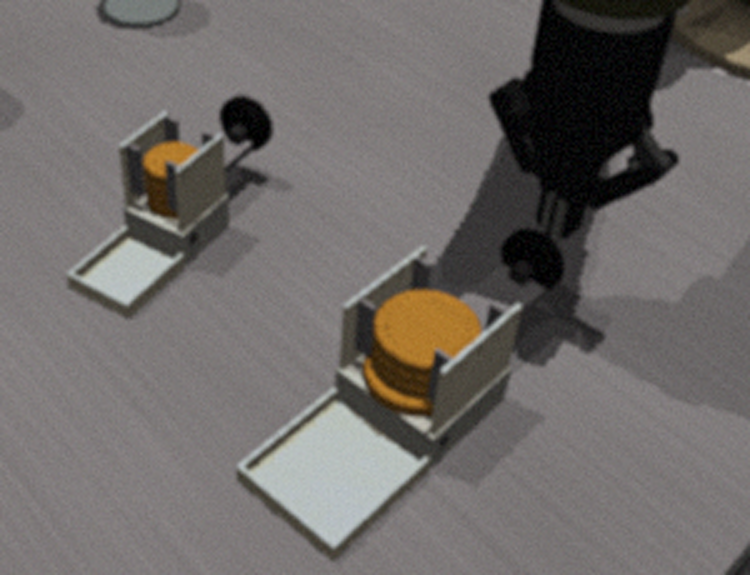

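View pics/side2.png

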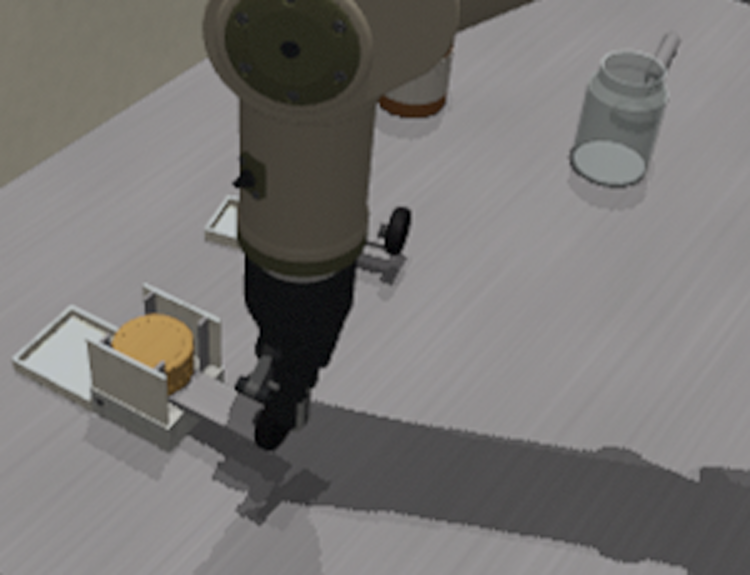

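The knob is going in and the bottom lid is starting to emerge. The wrist force is about 2.4 N. Continuing.

```bash
python3 -m handwheel '{"grip":[1,1,1,1,1,1,1,1,1,1,1,1],"translation":[[0.4,0.05,0],[1,0.1,0],[1.6,0.15,0],[2.2,0.2,0],[2.8,0.25,0],[3.4,0.3,0],[4,0.4,0],[4.5,0.45,0],[5,0.5,0],[5.4,0.5,0],[5.7,0.55,0],[5.8,0.55,0]],"turn":[[0,0,0],[0,0,0],[0,0,0],[0,0,0],[0,0,0],[0,0,0],[0,0,0],[0,0,0],[0,0,0],[0,0,0],[0,0,0],[0,0,0]]}'
python3 - <<'E'
from h import *
from cell import sensors,vision
s=sensors.get_state();print(s["clock"],s["eef_pos"],s["force"])
for n in("scene","side"):
    a=vision.get_image(n)["image"]; cv2.imwrite(f"pics/{n}3.png",cv2.resize(a[100:330,140:440],None,fx=2.5,fy=2.5,interpolation=cv2.INTER_CUBIC))
E
```

```text
clock: 4.55
eef_pos: [0.5538, 0.112, 0.0529]
tool_rot: [-1.257, 1.13, -1.124]
force: [-7.0, 0.8, 4.6]
gripper_width: 0.0002
4.55 [0.55382194 0.11197345 0.0528825 ] [-6.98073691  0.78388165  4.60063381]
```

View pics/scene3.png

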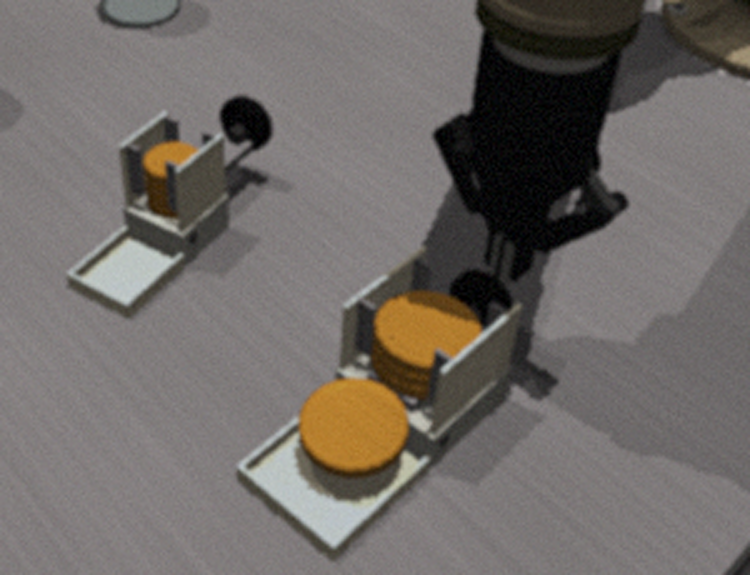

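View pics/side3.png

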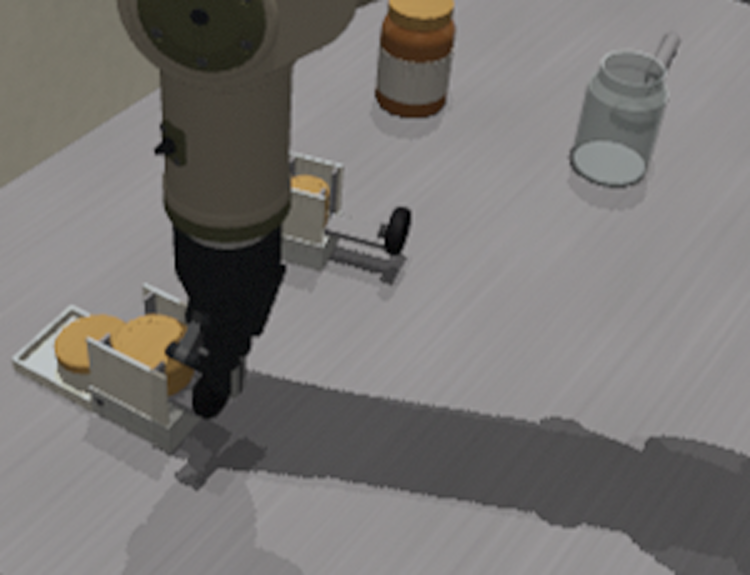

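The lid is almost out and the force is about 7 N. I'll finish the stroke in small steps until the hard stop.

```bash
python3 -m handwheel '{"grip":[1,1,1,1],"translation":[[0.3,0.03,0],[0.6,0.06,0],[0.8,0.08,0],[0.8,0.08,0]],"turn":[[0,0,0],[0,0,0],[0,0,0],[0,0,0]]}'
```

```text
clock: 4.98
eef_pos: [0.5602, 0.1127, 0.0525]
tool_rot: [-1.261, 1.132, -1.122]
force: [-12.8, -2.1, 9.4]
gripper_width: 0.0
```

```bash
python3 -m handwheel '{"grip":[1,1,1],"translation":[[0.2,0.02,0],[0.4,0.04,0],[0.4,0.04,0]],"turn":[[0,0,0],[0,0,0],[0,0,0]]}'
python3 - <<'E'
from h import *
from cell import sensors,vision
s=sensors.get_state();print(s["clock"],s["eef_pos"],s["force"])
for n in("scene","side"):
    a=vision.get_image(n)["image"]; cv2.imwrite(f"pics/{n}4.png",cv2.resize(a[100:330,140:440],None,fx=2.5,fy=2.5,interpolation=cv2.INTER_CUBIC))
E
```

```text
clock: 5.23
eef_pos: [0.5603, 0.1128, 0.0518]
tool_rot: [-1.269, 1.137, -1.118]
force: [-23.2, -5.0, 16.1]
gripper_width: -0.0001
5.2333 [0.56028405 0.11282644 0.05181155] [-23.15273893  -5.01559284  16.13064067]
```

View pics/scene4.png

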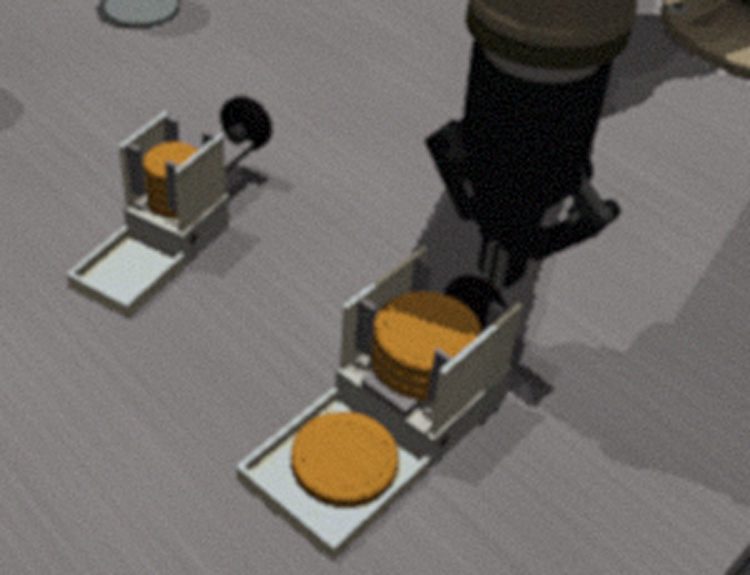

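View pics/side4.png

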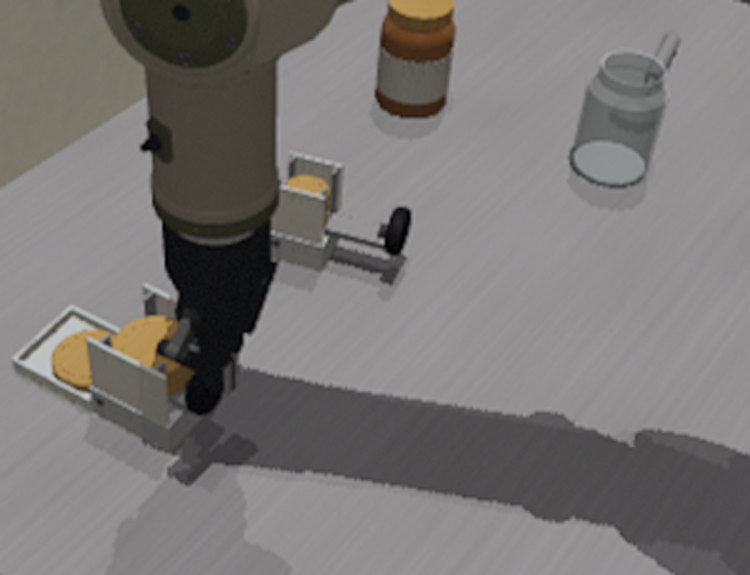

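The lid dropped flat into the tray at zoom pixel (345,457), and the stroke ended on the hard stop (TCP stalled at 0.560, 23 N). Now I'll back off along the axis.

```bash
python3 -m handwheel '{"grip":[1,1,1,1,1,1,1,1,1,1,1,1],"translation":[[-0.5,-0.05,0],[-1.3,-0.1,0],[-2.2,-0.2,0],[-3.2,-0.3,0],[-4.2,-0.4,0],[-5.2,-0.5,0],[-6.2,-0.6,0],[-7.2,-0.7,0],[-8.4,-0.8,0],[-10,-1,0],[-11.5,-1.15,0],[-12,-1.2,0]],"turn":[[0,0,0],[0,0,0],[0,0,0],[0,0,0],[0,0,0],[0,0,0],[0,0,0],[0,0,0],[0,0,0],[0,0,0],[0,0,0],[0,0,0]]}'
python3 -m handwheel '{"grip":[1,1,1,1,1,1,1,1],"translation":[[0,0,2],[0,0,5],[0,0,8],[0,0,11],[0,0,13.5],[0,0,15.5],[0,0,16],[0,0,16]],"turn":[[0,0,0],[0,0,0],[0,0,0],[0,0,0],[0,0,0],[0,0,0],[0,0,0],[0,0,0]]}'
python3 - <<'E'
from h import *
from cell import sensors,vision
s=sensors.get_state();print(s["clock"],s["eef_pos"],s["force"])
for n in("scene","side"):
    d=vision.get_image(n);np.savez(n+"5.npz",**d);a=d["image"]; cv2.imwrite(f"pics/{n}5.png",cv2.resize(a[100:330,140:440],None,fx=2.5,fy=2.5,interpolation=cv2.INTER_CUBIC))
box={"scene5":[(335,180,375,222),(222,132,252,165)],"side5":[(240,255,268,285),(288,178,308,204)]}
for n in box:
    d,f,R=load(n); g=d["image"].max(2)
    for i,(a,b,c,e) in enumerate(box[n]):
        m=np.zeros(g.shape,np.uint8);m[b:e,a:c]=(g[b:e,a:c]<45)
        k,l,st,ce=cv2.connectedComponentsWithStats(m); j=1+np.argmax(st[1:,4]); print(n,i,st[j],ce[j])
d,f,R=load("scene5"); h=cv2.cvtColor(d["image"],cv2.COLOR_BGR2HSV)
m=(cv2.inRange(h,(5,120,80),(25,255,255))>0); k=np.zeros_like(m);k[255:310,240:302]=1;m&=k
p=pts("scene5",m);q=p[p[:,2]>.011];print("lid",len(q),np.median(q,0),np.ptp(q,axis=0),cv2.minEnclosingCircle(q[:,:2].astype(np.float32)))
A=np.c_[q[:,:2],np.ones(len(q))];c=np.linalg.lstsq(A,q[:,2],rcond=None)[0];print("tilt deg",np.degrees(np.arctan(np.hypot(*c[:2]))))
for uv in((237,289),(273,316),(311,283),(274,257)): print("tray rim outer",plane("scene",uv,.014))
E
```

```text
clock: 6.33
eef_pos: [0.4393, 0.1007, 0.0519]
tool_rot: [-1.269, 1.136, -1.119]
force: [-0.3, -0.1, -0.5]
gripper_width: 0.0001
clock: 7.0
eef_pos: [0.441, 0.101, 0.2136]
tool_rot: [-1.265, 1.133, -1.121]
force: [0.2, 0.6, 0.1]
gripper_width: -0.0001
7.0 [0.44102375 0.10102619 0.21364881] [0.18495025 0.63948945 0.0591317 ]
scene5 0 [344 187  26  27 472] [356.46186441 199.41101695]
scene5 1 [228 139  20  21 295] [238.05084746 148.40338983]
side5 0 [246 260  17  23 261] [253.97701149 270.81226054]
side5 1 [288 178  20  26 428] [296.0911215  188.99766355]
lid 1190 [0.70121651 0.12520589 0.01360125] [0.06690604 0.06518188 0.00570638] ((0.6987241506576538, 0.12400884926319122), 0.03427865728735924)
tilt deg 0.17058111698323106
tray rim outer [0.75666332 0.09658376 0.014     ]
tray rim outer [0.74528217 0.16477803 0.014     ]
tray rim outer [0.66324795 0.15846463 0.014     ]
tray rim outer [0.67317585 0.08499588 0.014     ]
```

View pics/scene5.png

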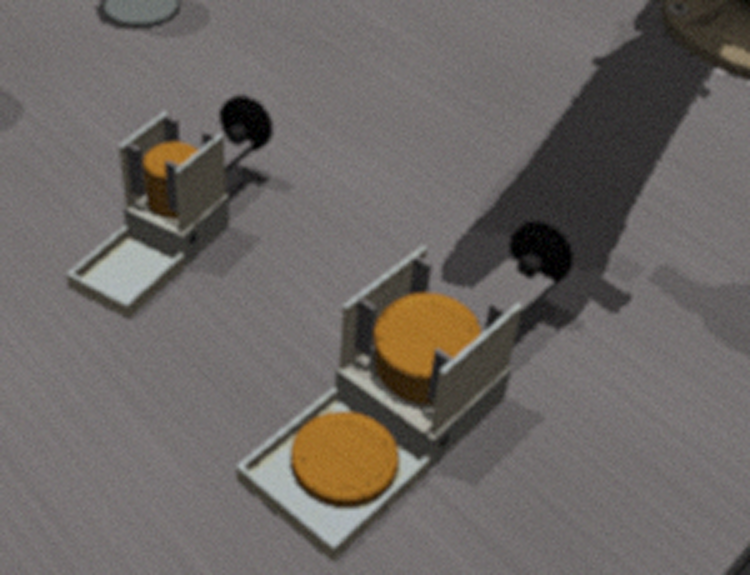

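View pics/side5.png

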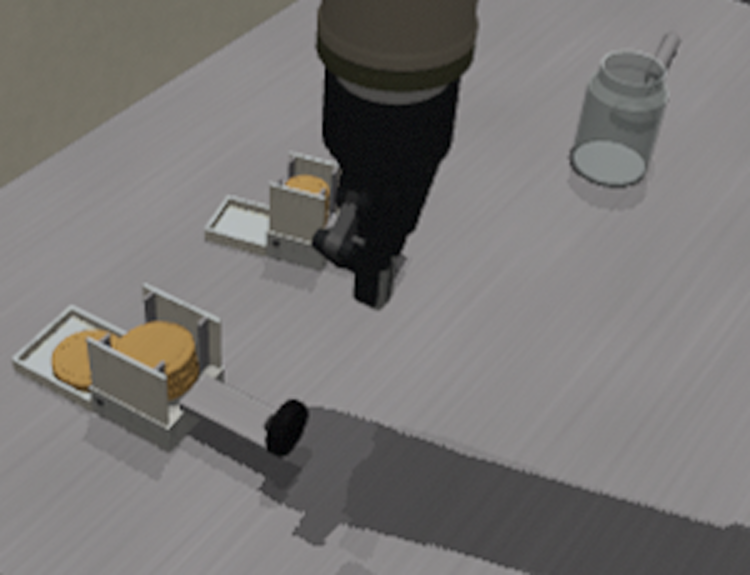

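The knob is back, less than 1 px from its start position. The lid is flat in the tray (top at z≈13.6 mm, tilt 0.2°), about 10 mm from the tray centre. The robot touches nothing.

```bash
python3 -c "
from cell import ticket;print(ticket.finish_job())"
```

```text
the job is handed in; nothing more can be done
None
```

I pushed the large dispenser's knob to its hard stop with the closed fingers, then backed off along its axis so it sprang out again. I handed the job in at about 7 s on the robot's clock; it reports no verdict.

- **Stroke:** the TCP stalled at x = 0.560 m, and the x force rose from 7 N to 23 N as I pressed on, so the knob was against its stop. That force stayed well below the 120 N wrist limit. I estimated the face at rest from the images, so the 75 mm of travel is inferred from the stop and the lid dropping.
- **Lid:** it lies flat in the tray, tilted about 0.2°. Its top is at 13.6 mm, so its underside is about on the tray floor. Its centre is about 10 mm from the tray centre, against the 25 mm allowed.
- **Large knob:** it is back within 1 pixel of its starting position in both views, about 1–2 mm.
- **Small knob:** I never touched it. In the scene view it has not moved. In the last side view the gripper hides it, so the mask reading there was of the gripper and is not a check.
- **Robot:** it ended above and clear of everything, with the force reading near zero.

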